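Lay out brass blanks under the inspection light

ROBOT

A 6-joint arm with a two-finger parallel gripper is mounted at the origin on the work surface. World frame = base frame: x ahead of the robot, y to its left, z up, the work surface at z = 0. Lengths are in m, angles in rad, forces in N, time in s.
With the tool pointing down it reaches from about 0.375 to 0.9 m from the base axis. Payload 3.1 kg.
Tool frame: the origin (TCP) lies at the centre of the arm's flange, where the gripper is bolted on; the fingertips stand 182 mm ahead of it and the grasp point (between the pads) lies 164 mm ahead of it; z points along the fingers, y is the line along which they close (so a half turn about z gives the same grasp; the last joint's range is limited). The gripper opens to 87 mm and grips with 3 to 60 N. Pads are 19 mm wide; open, the fingers measure 117 mm over their backs; the gripper's body (75 mm by 190 mm) begins 51 mm behind the grasp point.
Start: joints at [1.157, 0.527, 1.433, -0, 1.181, -0.178], TCP at [0.146, 0.608, 0.405] pointing down, gripper open.
Joint ranges: [-3.08, 3.08], [-0.75, 2.2], [0.22, 2.44], [-1.43, 4.57], [0, 2.65], [-2.85, 2.85]. Speed limits (rad/s): [2.79, 2.79, 3.14, 3.14, 3.14, 3.14].

INTERFACE

Orientations are given as a unit quaternion [x, y, z, w].
In Python, from rig import * gives the robot as it stands.
- The arm moves only by the tool move_arm, never from a script. Its argument "commands" is a list that holds one entry, the list of rows, each a list of 6 numbers: the shift along the tool's x, y, z in units of 40 mm (1.0 is 40 mm), then the turn, a rotation vector about the tool's x, y, z in rad. A call has 1 to 12 rows; each row is the pose to reach, as a shift and turn from the pose commanded when the call began, along the tool's axes at that moment; what a row does not reach only later rows make up. A row lasts 1/8 s, in which the tool goes at most 62.5 mm and 10.7 degrees, less where a joint would pass 70% of its speed; a pose out of reach is approached as far as the arm can. A call with a gripper value outside its range is refused whole. "claw" is the closure, from -1 (fully open) to 1 (shut), so that 0 is half open, set as the call begins (left out, the last holds). The fingers move at their own pace and stop on an object; "squeeze" is the grip in N (left out, the last holds). Time passes only in rows, so rows that repeat a pose let the fingers close. It gives the time, the measured TCP pose, the force, the opening and the grip force at its end, in the units of the state.
- get_obs(): the state, without advancing time (a new reading comes with each control period).
- camera(name): name is "scene" or "side" or "wrist"; returns a dict with "pixels" (420x560x3 uint8, blue, green, red), "range_z" (420x560 float32, m along the optical axis (not along the pixel's ray), 0 where there is no reading), "camera_matrix" (3x3 intrinsics, pixels), "extrinsics" (4x4, takes a point from world to camera coordinates). Camera axes: x right, y up, looking along -z (the intrinsics and any distortion apply to the point x, -y, -z); pixel columns grow to the right and rows downward; lengths in m; the calibration is good to about 2 mm. A picture is of the moment at which its call begins.
- hand_in(): hands the job in; it is judged then, once.
The state is a dict: "time": time; "q": joint angles; "joint_velocities": joint speeds; "joint_torque": joint torques, N m; "position": TCP position; "tool_rot": TCP orientation; "ft_force": force on the tool from outside, world axes, zero at the start; "moment": the same for the moment, N m; "grip_width": finger opening in m; "grip_force": force on a finger pad.
Only numpy, scipy, OpenCV 4.12 (cv2) and the standard library are available. Lean on these libraries where they do the work, as an engineer would, in place of code of your own. Each camera call takes 0.05 s, during which the arm holds its last target. There are 200 camera calls.

TASK

Spread the heap of five brass blanks into an even single layer over the whole tray: one in the middle and one towards each corner, like the five on a die, all lying flat and well clear of each other. Then push the lamp's switch cap fully down so the blanks can be inspected. Do not bump the light bar, and leave the loose things around the tray where they are.

Things in the scene. Friction and masses are not known exactly. Their poses are not given: they have to be found in the camera images.
- tray: shallow wooden tray with a dull teal floor, fixed to the bench, 190 (x) x 280 (y) x 14 mm high, rim walls 6 mm thick, floor 5 mm above the bench; origin at the centre of its underside (bench height), x across the short way (away from the robot), y along the long way
- field1 (a point): point on the tray floor (not marked on the tray): one of the five places of an even layout, towards the corner near the robot, -y end; the four outer places lie 45 mm in x and 90 mm in y from the middle
- field2 (a point): point on the tray floor (not marked on the tray): one of the five places of an even layout, towards the corner near the robot, +y end; the four outer places lie 45 mm in x and 90 mm in y from the middle
- field3 (a point): point on the tray floor (not marked on the tray): one of the five places of an even layout, the middle of the tray; the four outer places lie 45 mm in x and 90 mm in y from the middle
- field4 (a point): point on the tray floor (not marked on the tray): one of the five places of an even layout, towards the far corner, -y end, under the light bar; the four outer places lie 45 mm in x and 90 mm in y from the middle
- field5 (a point): point on the tray floor (not marked on the tray): one of the five places of an even layout, towards the far corner, +y end, under the light bar; the four outer places lie 45 mm in x and 90 mm in y from the middle
- blank1: solid brass blank, a plain round slug 30 mm across and 20 mm thick, about 0.12 kg, all five alike; lies flat; origin at its centre, z along its axis (10 mm above what it lies on). At the start in the heap's lower layer, on the tray floor, with gaps of only 3 to 7 mm to its neighbours
- blank2: solid brass blank, a plain round slug 30 mm across and 20 mm thick, about 0.12 kg, all five alike; lies flat; origin at its centre, z along its axis (10 mm above what it lies on). At the start in the heap's lower layer, on the tray floor, with gaps of only 3 to 7 mm to its neighbours
- blank3: solid brass blank, a plain round slug 30 mm across and 20 mm thick, about 0.12 kg, all five alike; lies flat; origin at its centre, z along its axis (10 mm above what it lies on). At the start in the heap's lower layer, on the tray floor, with gaps of only 3 to 7 mm to its neighbours
- blank4: solid brass blank, a plain round slug 30 mm across and 20 mm thick, about 0.12 kg, all five alike; lies flat; origin at its centre, z along its axis (10 mm above what it lies on). At the start on top of the heap, lying across two others
- blank5: solid brass blank, a plain round slug 30 mm across and 20 mm thick, about 0.12 kg, all five alike; lies flat; origin at its centre, z along its axis (10 mm above what it lies on). At the start on top of the heap, lying across two others
- lamp: inspection lamp fixed beside the tray's +y end: base 150 (x) x 90 (y) x 30 mm high, origin at the centre of its underside; a post of 8 mm radius stands at x = +60 mm on the base and carries the light bar; the switch stands at x = -45 mm
- light_bar: rigid aluminium bar 40 mm wide (x) running along the lamp's y axis low over the tray's far row; underside 198 mm, top 214 mm above the bench; origin on the post's axis at bench height, spans y = -360 to +20 mm, x = -20 to +20 mm. An upright gripper over the far row would hit it: reach in below it with the tool leaning 25 to 40 degrees, gripper body towards the robot
- switch_top (a point): centre of the top face of the lamp's push switch, a black cap 30 mm across on the lamp base (its top 60 mm above the bench when fully up); press it straight down
- switch (a joint): travel of the switch cap in m, 0 fully up, 0.010 fully down; it takes about 5 N to move and stays where it is left; starts at 0 to 0.003
- graver: bystander, loose: small engraving tool with a pear-shaped wooden handle (34 mm) and steel shaft, 125 mm long, lying beside the tray's -y end
- loupe: bystander, loose: upright black cylinder 34 mm across, 30 mm tall, on the table between robot and lamp base
- tweezers: bystander, loose: thin steel tweezers 125 mm long, 6 mm high, lying beyond the tray's far side
- tape_roll: bystander, loose: roll of tape 80 mm across, 25 mm high, to the left of the lamp base
- key: bystander, loose: small steel T-shaped chuck key 70 mm long, 10 mm high, lying between robot and tray
Mind the look-alikes: they are no part of the job. Leave any blue or green look-alike of the blank5 alone.

How it is judged:
By the outcome, as a careful person would: the job done as asked, in the order asked, and still so for the second after the job is handed in, with the robot touching nothing.
It also fails if it takes over 72 s, if anything falls off the work surface, if the arm or the gripper's body presses on something with over 40 N, if the wrist force passes 120 N, or if a joint passes its speed limit or range.

## Working session

There is one attempt and no reset: what is moved stays moved. The work goes in short steps, Python scripts to look and compute and a tool call to move; the robot and the scene stay as the last step left them, time stands still between calls to the robot, and variables do not carry over. Pictures are saved under pics/ and viewed, at most 10 in all, crops included, and the job is handed in when it is done.

Besides the shell and the picture viewer there is one more tool, called after "Call:" by a JSON object that holds its "fn" and its "kwargs". move_arm: Moves the arm, as the interface text tells. Its arguments: {"type":"object","properties":{"commands":{"type":"array","items":{"type":"array","items":{"type":"array","items":{"type":"number"}}}},"claw":{"type":"number"},"squeeze":{"type":"number"}},"required":["commands"]}

```bash
ls; mkdir -p pics
cat > h.py <<'E'
from rig import *
import numpy as np, cv2
from scipy.spatial.transform import Rotation as R
def cloud(c):
    K=np.array(c["camera_matrix"]);E=np.array(c["extrinsics"]);d=c["range_z"]
    v,u=np.mgrid[:d.shape[0],:d.shape[1]]
    p=np.stack([(u-K[0,2])/K[0,0]*d,-(v-K[1,2])/K[1,1]*d,-d],-1)
    return (p-E[:3,3])@E[:3,:3]
def proj(c,P):
    K=np.array(c["camera_matrix"]);E=np.array(c["extrinsics"])
    p=np.atleast_2d(P)@E[:3,:3].T+E[:3,3]
    return np.stack([K[0,0]*p[:,0]/-p[:,2]+K[0,2],K[1,1]*-p[:,1]/-p[:,2]+K[1,2]],-1)
def rows(pos,rot=None):
    "shift in tool units and rotvec to reach TCP pose"
    o=get_obs();R0=R.from_quat(o["tool_rot"])
    s=R0.inv().apply(np.array(pos)-o["position"])/0.04
    t=(R0.inv()*R.from_quat(rot)).as_rotvec() if rot is not None else np.zeros(3)
    return np.round(np.r_[s,t],3).tolist()
E
python3 - <<'E'
from h import *
o=get_obs();print({k:np.round(v,3).tolist() for k,v in o.items()})
for n in("scene","side"):
    c=camera(n);cv2.imwrite(f"pics/{n}0.png",c["pixels"]);np.savez(f"{n}0.npz",**c)
    print(n,np.round(c["camera_matrix"],1).tolist(),np.round(-np.array(c["extrinsics"])[:3,:3].T@np.array(c["extrinsics"])[:3,3],3),[k for k in c])
E
```

```text
pics
{'time': 0.0, 'q': [1.156, 0.528, 1.434, -0.0, 1.181, -0.178], 'joint_velocities': [0.001, -0.0, 0.002, -0.001, 0.002, -0.0], 'joint_torque': [0.0, -44.004, -17.66, 0.063, 0.058, -0.0], 'position': [0.146, 0.607, 0.404], 'tool_rot': [0.118, 0.993, -0.001, -0.0], 'ft_force': [0.83, 0.181, 0.815], 'moment': [0.005, 0.013, -0.007], 'grip_force': 0.0, 'grip_width': 0.087}
scene [[439.7, 0.0, 278.0], [0.0, 439.7, 208.5], [0.0, 0.0, 1.0]] [0.911 0.542 0.723] ['pixels', 'range_z', 'camera_matrix', 'extrinsics']
side [[478.8, 0.0, 285.3], [0.0, 478.8, 213.6], [0.0, 0.0, 1.0]] [ 0.522 -0.656  0.642] ['pixels', 'range_z', 'camera_matrix', 'extrinsics']
```

View pics/scene0.png

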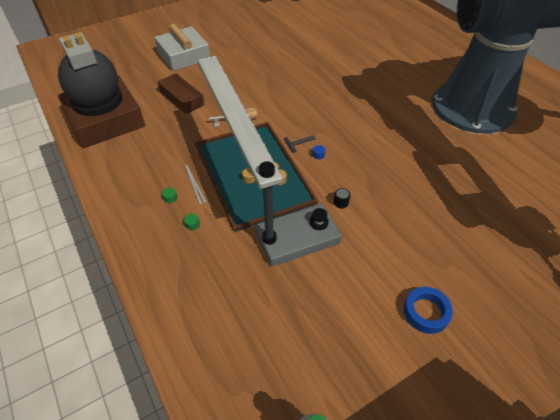

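View pics/side0.png

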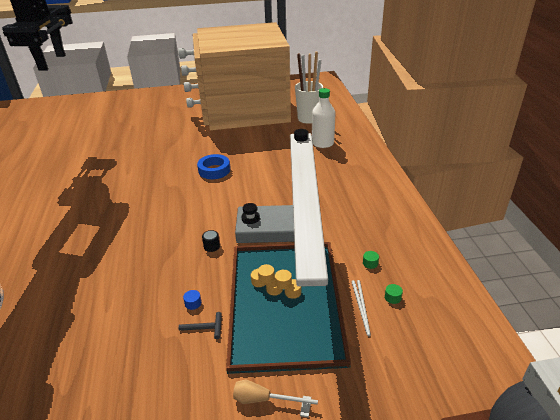

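The scene view shows the heap mostly hidden behind the lamp at (265,175). The side view shows the tray spanning (230–345, 245–367), the heap at (275,283), the switch cap at (250,210), and the blue and green look-alikes outside the tray.

```bash
cat > m0.py <<'E'
from h import *
for n in("side","scene"):
    c=dict(np.load(f"{n}0.npz"));P=cloud(c);hsv=cv2.cvtColor(c["pixels"],cv2.COLOR_BGR2HSV)
    ok=c["range_z"]>0
    teal=ok&(abs(hsv[...,0].astype(int)-92)<10)&(hsv[...,1]>100)&(abs(P[...,2]-.005)<.006)
    t=P[teal];print(n,"teal",len(t),"z",np.median(t[:,2]).round(4),"hsvmed",np.median(hsv[teal],0) if len(t) else 0)
    hull=cv2.convexHull(t[:,:2].astype(np.float32));r=cv2.minAreaRect(hull);print(" rect",np.round(r[0],4),np.round(r[1],4),r[2]);print(np.round(cv2.boxPoints(r),4).tolist())
    a=cv2.approxPolyDP(hull,.006,True);print(" hull",np.round(a[:,0],3).tolist())
    # brass above tray
    cx,cy=r[0]
    b=ok&(hsv[...,0]>10)&(hsv[...,0]<30)&(hsv[...,1]>100)&(P[...,2]>.012)&(P[...,2]<.06)&(abs(P[...,0]-cx)<.085)&(abs(P[...,1]-cy)<.125)
    q=P[b];print(" brass",len(q),np.histogram(q[:,2],np.arange(.01,.06,.005)))
    for lo,hi in((.022,.028),(.042,.048)):
        m=(b&(P[...,2]>lo)&(P[...,2]<hi)).astype(np.uint8)
        k,l,st,ce=cv2.connectedComponentsWithStats(m,connectivity=4)
        for i in range(1,k):
            if st[i,4]>8:
                w=P[l==i][:,:2].astype(np.float32);e=cv2.minEnclosingCircle(w);print("  ",lo,st[i].tolist(),np.round(w.mean(0),4),np.round(e[0],4),round(e[1],4))
    # lamp: bar top, black cap
    m=ok&(abs(P[...,2]-.214)<.004)&(hsv[...,1]<80)&(P[...,0]>.2)
    w=P[m][:,:2].astype(np.float32)
    if len(w): r=cv2.minAreaRect(w);print(" bar",len(w),np.round(cv2.boxPoints(r),3).tolist())
    m=ok&(P[...,2]>.05)&(P[...,2]<.063)&(hsv[...,2]<70)&(P[...,0]<.6)&(abs(P[...,1]-cy-.2)<.08)
    w=P[m]
    if len(w): print(" cap z",np.percentile(w[:,2],[10,50,90,97]).round(4)); w=w[w[:,2]>np.percentile(w[:,2],97)-.004][:,:2].astype(np.float32);e=cv2.minEnclosingCircle(w);print(" cap",len(w),np.round(e[0],4),e[1],w.mean(0))
    m=ok&(abs(P[...,2]-.03)<.002)&(hsv[...,1]<90)&(abs(P[...,1]-cy-.2)<.09)&(abs(P[...,0]-cx)<.12)
    w=P[m][:,:2].astype(np.float32)
    if len(w): r=cv2.minAreaRect(w);print(" base",len(w),np.round(r[0],4),np.round(r[1],3),r[2])
E
python3 m0.py
```

```text
side teal 9208 z 0.0053 hsvmed [ 93. 148. 104.]
 rect [ 0.5779 -0.0836] [0.2835 0.2377] 82.35169982910156
[[0.44130000472068787, -0.20819999277591705], [0.6769000291824341, -0.23989999294281006], [0.7146000266075134, 0.041099999099969864], [0.4790000021457672, 0.07270000129938126]]
 hull [[0.7129999995231628, 0.03200000151991844], [0.4790000021457672, 0.0729999989271164], [0.4959999918937683, -0.21400000154972076], [0.6769999861717224, -0.23899999260902405]]
 brass 976 (array([ 78,  90, 143, 168,  69,  67, 177, 184,   0]), array([0.01 , 0.015, 0.02 , 0.025, 0.03 , 0.035, 0.04 , 0.045, 0.05 ,
       0.055]))
   0.022 [251, 269, 8, 12, 69] [ 0.5622 -0.0357] [ 0.5657 -0.0352] 0.0138
   0.022 [262, 278, 18, 12, 78] [ 0.5882 -0.0661] [ 0.5871 -0.0669] 0.0167
   0.022 [280, 279, 21, 13, 111] [ 0.6239 -0.0784] [ 0.6195 -0.0752] 0.0187
   0.042 [258, 264, 16, 14, 161] [ 0.5812 -0.0494] [ 0.5829 -0.0493] 0.0162
   0.042 [275, 270, 17, 13, 171] [ 0.6087 -0.0684] [ 0.6083 -0.0674] 0.0152
 bar 4406 [[0.4909999966621399, 0.7979999780654907], [0.6240000128746033, -0.47200000286102295], [0.85199999
[... 705 characters left out ...]
76 (array([79, 56, 43, 88,  1,  0,  3,  6,  0]), array([0.01 , 0.015, 0.02 , 0.025, 0.03 , 0.035, 0.04 , 0.045, 0.05 ,
       0.055]))
   0.022 [243, 168, 11, 11, 77] [ 0.6283 -0.0726] [ 0.6235 -0.0733] 0.0153
   0.022 [279, 170, 8, 9, 39] [ 0.5615 -0.0316] [ 0.564  -0.0334] 0.0133
   0.042 [276, 163, 3, 5, 9] [ 0.5689 -0.044 ] [ 0.569  -0.0439] 0.0066
 bar 3048 [[0.5009999871253967, 0.07900000363588333], [0.6970000267028809, -0.546999990940094], [0.8889999985694885, -0.4869999885559082], [0.6930000185966492, 0.13899999856948853]]
 cap z [0.0524 0.059  0.0614 0.0623]
 cap 197 [0.2642 0.0934] 0.3249467611312866 [0.3872154  0.10173427]
 base 1933 [0.5904 0.1191] [0.104 0.209] 87.55968475341797
```

```bash
cat >> h.py <<'E'
TC=np.array([.6045,-.093]);YAW=np.deg2rad(-7.65)
UX=np.array([np.cos(YAW),np.sin(YAW)]);UY=np.array([-np.sin(YAW),np.cos(YAW)])
def ori(tilt=35):
    t=np.deg2rad(tilt);z=np.r_[np.sin(t)*UX,-np.cos(t)];y=np.r_[UY,0];return R.from_matrix(np.c_[np.cross(y,z),y,z])
def tip(p,tilt=35): return np.array(p)-.182*ori(tilt).apply([0,0,1])
def w2t(p): d=np.asarray(p)[...,:2]-TC;return np.stack([d@UX,d@UY],-1)
def t2w(p): p=np.asarray(p);return TC+p[0]*UX+p[1]*UY
E
python3 - <<'E'
from h import *
print(rows(tip([.575,-.05,.13]),ori().as_quat()),tip([.575,-.05,.13]))
for n in("side","scene"):
    c=dict(np.load(f"{n}0.npz"));P=cloud(c);t=w2t(P);m=(P[...,2]>.205)&(P[...,2]<.222)&(abs(t[...,0]-.045)<.06)&(t[...,1]>-.2)&(t[...,1]<.25)&(c["range_z"]>0)
    w=t[m];print(n,len(w),[ (round(a,2),np.percentile(w[abs(w[:,1]-a)<.02][:,0],[3,97]).round(3).tolist()) for a in np.arange(-.14,.24,.06) if (abs(w[:,1]-a)<.02).sum()>5],w.min(0),w.max(0))
print(w2t([.5737,.123]))
E
```

```text
[-11.676, -13.735, 3.143, -0.033, -0.611, -0.099] [ 0.47153819 -0.03610334  0.27908567]
side 4013 [(np.float64(-0.14), [0.016, 0.053]), (np.float64(-0.08), [0.018, 0.055]), (np.float64(-0.02), [0.02, 0.057]), (np.float64(0.04), [0.022, 0.059]), (np.float64(0.1), [0.024, 0.061]), (np.float64(0.16), [0.025, 0.063]), (np.float64(0.22), [0.026, 0.065])] [ 0.01495644 -0.15281599] [0.0657313  0.22616986]
scene 2966 [(np.float64(-0.14), [0.016, 0.054]), (np.float64(-0.08), [0.018, 0.056]), (np.float64(-0.02), [0.02, 0.058]), (np.float64(0.04), [0.022, 0.059]), (np.float64(0.1), [0.024, 0.061]), (np.float64(0.16), [0.025, 0.063]), (np.float64(0.22), [0.026, 0.064])] [ 0.01535738 -0.15153875] [0.06495209 0.22928438]
[-0.05928008  0.20997741]
```

Call:
{"fn": "move_arm", "kwargs": {"commands": [[[-11.676,-13.735,3.143,-0.033,-0.611,-0.099],[-11.676,-13.735,3.143,-0.033,-0.611,-0.099],[-11.676,-13.735,3.143,-0.033,-0.611,-0.099],[-11.676,-13.735,3.143,-0.033,-0.611,-0.099],[-11.676,-13.735,3.143,-0.033,-0.611,-0.099],[-11.676,-13.735,3.143,-0.033,-0.611,-0.099],[-11.676,-13.735,3.143,-0.033,-0.611,-0.099],[-11.676,-13.735,3.143,-0.033,-0.611,-0.099],[-11.676,-13.735,3.143,-0.033,-0.611,-0.099],[-11.676,-13.735,3.143,-0.033,-0.611,-0.099],[-11.676,-13.735,3.143,-0.033,-0.611,-0.099],[-11.676,-13.735,3.143,-0.033,-0.611,-0.099]]], "claw": -1}}

```text
time: 1.6
position: [0.4878, -0.0014, 0.2977]
tool_rot: [0.074, 0.954, -0.045, 0.287]
ft_force: [0.8, 0.0, -0.2]
grip_width: 0.0873
grip_force: 0.0
```

```bash
cat >> h.py <<'E'
def blanks(c,show=None):
    P=cloud(c);hsv=cv2.cvtColor(c["pixels"],cv2.COLOR_BGR2HSV);t=w2t(P)
    ok=(c["range_z"]>0)&(hsv[...,0]>10)&(hsv[...,0]<32)&(hsv[...,1]>90)&(abs(t[...,0])<.092)&(abs(t[...,1])<.137)
    out=[]
    for z in(.025,.045):
        m=(ok&(abs(P[...,2]-z)<.004)).astype(np.uint8)
        k,l,st,ce=cv2.connectedComponentsWithStats(m,connectivity=4)
        for i in range(1,k):
            if st[i,4]>60:
                w=P[l==i];e=cv2.minEnclosingCircle(w[:,:2].astype(np.float32))
                out.append((z,e[0],e[1]));print(z,"px",ce[i].round().astype(int),st[i,4],"z",np.median(w[:,2]).round(4),"circ",np.round(e[0],4),round(e[1],4),"tray",w2t(e[0]).round(4))
    return out
E
python3 - <<'E'
from h import *
c=camera("wrist");cv2.imwrite("pics/w1.png",c["pixels"]);np.savez("w1.npz",**c);blanks(c)
o=get_obs();print(o["position"],rows(tip([.575,-.05,.13]),ori().as_quat()))
P=cloud(c);hsv=cv2.cvtColor(c["pixels"],cv2.COLOR_BGR2HSV);t=P[(abs(hsv[...,0].astype(int)-92)<10)&(hsv[...,1]>100)&(abs(P[...,2]-.005)<.006)&(c["range_z"]>0)]
print(np.median(t[:,2]),np.round(cv2.boxPoints(cv2.minAreaRect(t[:,:2].astype(np.float32))),3).tolist(),np.percentile(w2t(t),[.5,99.5],axis=0))
E
```

```text
0.025 px [270 109] 1060 z 0.0247 circ [ 0.5692 -0.0379] 0.0183 tray [-0.0423  0.0499]
0.025 px [230 139] 160 z 0.0246 circ [ 0.589  -0.0689] 0.0112 tray [-0.0185  0.0218]
0.045 px [253 143] 1150 z 0.0446 circ [ 0.582  -0.0474] 0.0153 tray [-0.0283  0.0422]
0.045 px [238 174] 854 z 0.0447 circ [ 0.6094 -0.0659] 0.015 tray [0.0012 0.0275]
[ 0.49057371 -0.00389371  0.29657297] [0.541, -0.853, 0.213, -0.06, -0.023, -0.004]
0.004760017860266958 [[0.5049999952316284, -0.20900000631809235], [0.6729999780654907, -0.2329999953508377], [0.7110000252723694, 0.03200000151991844], [0.5419999957084656, 0.0560000017285347]] [[-0.08115277 -0.12543676]
 [ 0.07578003  0.13565167]]
```

View pics/w1.png

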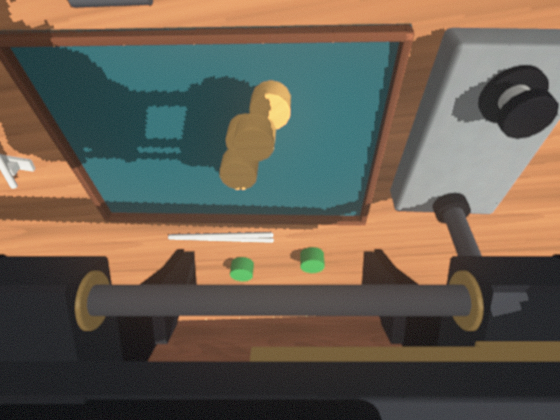

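The wrist view shows top blanks at (253,143) and (238,174), a lower blank at (270,105), and the two green caps outside the tray. Next I'll hover over the first top blank.

Run:
```python
from h import *
p=np.array([.582,-.048]);q=p+.003*UX
print(rows(tip([*q,.085]),ori().as_quat()))
```

```text
[0.964, -0.718, 1.278, -0.06, -0.023, -0.004]
```

Call:
{"fn": "move_arm", "kwargs": {"commands": [[[0.964,-0.718,1.278,-0.06,-0.023,-0.004],[0.964,-0.718,1.278,-0.06,-0.023,-0.004],[0.964,-0.718,1.278,-0.06,-0.023,-0.004],[0.964,-0.718,1.278,-0.06,-0.023,-0.004]]]}}

```text
time: 2.15
position: [0.5087, -0.0024, 0.2684]
tool_rot: [0.07, 0.959, -0.042, 0.271]
ft_force: [0.4, 0.8, -0.1]
grip_width: 0.0871
grip_force: 0.0
```

Run:
```python
from h import *
c=camera("wrist");blanks(c);o=get_obs();r=R.from_quat(o["tool_rot"]);t=o["position"]+.182*r.apply([0,0,1]);print(o["time"],t,w2t(t),(r.inv()*ori()).as_rotvec(degrees=True))
p=np.array([.582,-.048]);q=p+.003*UX
print(rows(tip([*q,.0345]),ori().as_quat()))
```

```text
0.025 px [261 118] 1345 z 0.0247 circ [ 0.5696 -0.0379] 0.0185 tray [-0.0419  0.05  ]
0.025 px [216 153] 178 z 0.0246 circ [ 0.5887 -0.069 ] 0.011 tray [-0.0189  0.0217]
0.045 px [242 157] 1503 z 0.0446 circ [ 0.582  -0.0476] 0.0156 tray [-0.0284  0.042 ]
0.045 px [224 191] 1088 z 0.0446 circ [ 0.6092 -0.0659] 0.0149 tray [0.0011 0.0275]
2.2 [ 0.60231788 -0.02390007  0.1138446 ] [-0.01136137  0.06819443] [-2.79213192 -3.29484133  0.23543442]
[1.602, -0.808, 1.548, -0.049, -0.058, 0.004]
```

Call:
{"fn": "move_arm", "kwargs": {"commands": [[[0,0,0,0,0,0],[0,0,0,0,0,0]]]}}

```text
time: 2.45
position: [0.5093, -0.0027, 0.2682]
tool_rot: [0.07, 0.959, -0.042, 0.271]
ft_force: [-0.8, -0.1, 0.1]
grip_width: 0.0873
grip_force: 0.0
```

Run:
```python
from h import *
o=get_obs();r=R.from_quat(o["tool_rot"]);t=o["position"]+.182*r.apply([0,0,1]);print(o["time"],o["position"],o["q"],t,w2t(t),(r.inv()*ori()).as_rotvec(degrees=True))
q=np.array([.582,-.048])+.003*UX
print(rows(tip([*q,.085]),ori().as_quat()))
```

```text
2.45 [ 0.50931873 -0.0026801   0.26823267] [-2.24713298e-01  5.80373431e-01  2.00557311e+00 -1.43021079e+00
  1.00627735e-03 -2.20487290e-01] [ 0.6028469  -0.02424419  0.11359933] [-0.01079125  0.06792381] [-2.8051077  -3.28578326  0.2153863 ]
[0.947, -0.857, 0.462, -0.049, -0.057, 0.004]
```

```bash
cat >> h.py <<'E'
from scipy.optimize import fsolve
D=[(.528,1.434,1.181,.6243,.404),(.58037,2.00557,.001,.50932,.26823)]
def fk2(L,q2,q3,q5): h,a,b,d=L;s=q2+q3;return np.array([a*np.sin(q2)+b*np.sin(s)+d*np.sin(s+q5),h+a*np.cos(q2)+b*np.cos(s)+d*np.cos(s+q5)])
LK=fsolve(lambda L:np.concatenate([fk2(L,*x[:3])-x[3:] for x in D]),[.3,.4,.4,.1])
def ik(r,z,tilt):
    h,a,b,d=LK;S=np.pi-np.deg2rad(tilt);x=r-d*np.sin(S);y=z-d*np.cos(S)-h
    c=(x*x+y*y-a*a-b*b)/2/a/b
    if abs(c)>1: return None
    q3=np.arccos(c);q2=np.arctan2(x,y)-np.arctan2(b*np.sin(q3),a+b*np.cos(q3));return np.array([q2,q3,S-q2-q3])
E
python3 - <<'E'
from h import *
print(LK, ik(.6243,.404,0))
for n,xy in dict(T4=(.582,-.048),T5=(.609,-.066),f1=t2w((-.045,-.09)),f2=t2w((-.045,.09)),f3=TC,f4=t2w((.045,-.09)),f5=t2w((.045,.09))).items():
    r=np.hypot(*xy);print(n,np.round(xy,3),round(r,3),"az",np.degrees(np.arctan2(xy[1],xy[0])).round(1))
    for zt in(.013,.08):
        print("  ",zt,[(t,np.round(ik(r-.182*np.sin(np.deg2rad(t)),zt+.182*np.cos(np.deg2rad(t)),t),2).tolist() if ik(r-.182*np.sin(np.deg2rad(t)),zt+.182*np.cos(np.deg2rad(t)),t) is not None else None) for t in(0,15,25,30,35)])
E
```

```text
[-0.44454941  0.89147285  0.18925614 -0.15064432] [0.52822203 1.43320882 1.1801618 ]
T4 [ 0.582 -0.048] 0.584 az -4.7
   0.013 [(0, [0.71, 2.41, 0.03]), (15, [0.71, 2.45, -0.28]), (25, [0.71, 2.49, -0.5]), (30, [0.71, 2.51, -0.61]), (35, [0.72, 2.53, -0.72])]
   0.08 [(0, [0.61, 2.14, 0.4]), (15, [0.61, 2.17, 0.1]), (25, [0.61, 2.2, -0.1]), (30, [0.61, 2.22, -0.21]), (35, [0.61, 2.23, -0.31])]
T5 [ 0.609 -0.066] 0.613 az -6.2
   0.013 [(0, [0.71, 2.27, 0.16]), (15, [0.71, 2.31, -0.14]), (25, [0.71, 2.34, -0.35]), (30, [0.71, 2.36, -0.46]), (35, [0.72, 2.38, -0.56])]
   0.08 [(0, [0.63, 2.02, 0.5]), (15, [0.62, 2.06, 0.2]), (25, [0.62, 2.08, -0.0]), (30, [0.62, 2.1, -0.1]), (35, [0.62, 2.11, -0.21])]
f1 [ 0.548 -0.176] 0.576 az -17.8
   0.013 [(0, [0.71, 2.45, -0.02]), (15, [0.71, 2.5, -0.33]), (25, [0.71, 2.54, -0.55]), (30, [0.72, 2.56, -0.66]), (35, [0.72, 2.58, -0.77])]
   0.08 [(0, [0.61, 2.17, 0.37]), (15, [0.6, 2.21, 0.07]), (25, [0.6, 2.24, -0.14]), (30, [0.6, 2.25, -0.24]), (35, [0.61, 2.27, -0.34])]
f2 [0.572 0.002] 0.572 az 0.2
   0.013 [(0, [0.71, 2.47, -0.04]), (15, [0.71
[... 472 characters left out ...]
 [0.62, 2.09, -0.0]), (30, [0.62, 2.1, -0.11]), (35, [0.62, 2.12, -0.21])]
f4 [ 0.637 -0.188] 0.664 az -16.5
   0.013 [(0, [0.73, 2.03, 0.38]), (15, [0.73, 2.07, 0.08]), (25, [0.73, 2.1, -0.12]), (30, [0.73, 2.12, -0.23]), (35, [0.73, 2.13, -0.33])]
   0.08 [(0, [0.66, 1.81, 0.67]), (15, [0.66, 1.85, 0.38]), (25, [0.65, 1.87, 0.18]), (30, [0.65, 1.89, 0.08]), (35, [0.65, 1.9, -0.03])]
f5 [ 0.661 -0.01 ] 0.661 az -0.8
   0.013 [(0, [0.73, 2.05, 0.37]), (15, [0.73, 2.09, 0.07]), (25, [0.73, 2.11, -0.14]), (30, [0.73, 2.13, -0.24]), (35, [0.73, 2.15, -0.34])]
   0.08 [(0, [0.66, 1.82, 0.66]), (15, [0.65, 1.86, 0.37]), (25, [0.65, 1.89, 0.17]), (30, [0.65, 1.9, 0.07]), (35, [0.65, 1.92, -0.04])]
```

```bash
cat >> h.py <<'E'
import json,os
def log():
    o=get_obs();open("log.jsonl","a").write(json.dumps([np.array(o["q"]).tolist(),np.array(o["position"]).tolist(),np.array(o["tool_rot"]).tolist()])+"\n");return o
def rori(az,tilt,yaw=-90):
    "radial lean at azimuth az (deg); tool y: yaw=0 radial, -90 across"
    t=np.deg2rad(tilt);a=np.deg2rad(az);z=np.array([np.sin(t)*np.cos(a),np.sin(t)*np.sin(a),-np.cos(t)]);y=np.array([-np.sin(a),np.cos(a),0])
    m=R.from_matrix(np.c_[np.cross(y,z),y,z]);return m*R.from_rotvec([0,0,np.deg2rad(yaw+90)])
E
python3 - <<'E'
from h import *
o=log();p=[.47,-.02,.45]
print(rows(p));
for y in(0,180):
  r=rori(-2.4,0,y);print(rows(p,r.as_quat()),r.apply([0,1,0]))
E
```

```text
[-1.607, -0.776, -4.315, 0.0, 0.0, 0.0]
[-1.607, -0.776, -4.315, 0.369, 0.483, 1.427] [ 0.99912283 -0.04187565  0.        ]
[-1.607, -0.776, -4.315, -0.496, 0.379, -1.626] [-0.99912283  0.04187565  0.        ]
```

Call:
{"fn": "move_arm", "kwargs": {"commands": [[[-1.607,-0.776,-4.315,0,0,0],[-1.607,-0.776,-4.315,0,0,0],[-1.607,-0.776,-4.315,0,0,0],[-1.607,-0.776,-4.315,0.1,0.13,0.36],[-1.607,-0.776,-4.315,0.2,0.25,0.75],[-1.607,-0.776,-4.315,0.369,0.483,1.427],[-1.607,-0.776,-4.315,0.369,0.483,1.427],[-1.607,-0.776,-4.315,0.369,0.483,1.427],[-1.607,-0.776,-4.315,0.369,0.483,1.427],[-1.607,-0.776,-4.315,0.369,0.483,1.427],[-1.607,-0.776,-4.315,0.369,0.483,1.427],[-1.607,-0.776,-4.315,0.369,0.483,1.427]]]}}

```text
time: 3.95
position: [0.4699, -0.02, 0.4496]
tool_rot: [0.719, 0.695, -0.001, 0.002]
ft_force: [-0.8, -0.4, -1.0]
grip_width: 0.0869
grip_force: 0.0
```

Run:
```python
from h import *
o=log();print(np.round(o["q"],3),o["position"],o["time"]);print(rows([.47,-.02,.45],rori(-2.4,0,0).as_quat()))
```

```text
[-0.28   0.259  1.75  -0.004  1.131 -0.245] [ 0.46993758 -0.01996324  0.44964123] 3.95
[-0.001, 0.002, -0.009, 0.001, 0.004, 0.008]
```

```bash
cat >> h.py <<'E'
D=[(.528,1.434,1.181,.6143,.404),(.58037,2.00557,.001,.497,.26823),(.259,1.750,1.131,.4572,.4496)]
from scipy.optimize import least_squares
_f=least_squares(lambda L:np.concatenate([fk2(L,*x[:3])-x[3:] for x in D]),[.2,.4,.35,.1]);LK=_f.x
LAT=.111
E
python3 - <<'E'
from h import *
print(LK,_f.fun.round(4),np.linalg.svd(_f.jac)[1].round(3))
for n,xy in dict(T4=(.582,-.048),f1=t2w((-.045,-.09)),f2=t2w((-.045,.09)),f3=TC,f4=t2w((.045,-.09)),f5=t2w((.045,.09))).items():
    r=np.sqrt(np.dot(xy,xy)-.111**2);print(n,np.round(xy,3),"q1",np.degrees(np.arctan2(xy[1],xy[0])-np.arctan2(.111,r)).round(1))
    for zt in(.013,.06):
        print("  ",zt,[(t,np.round(ik(r-.182*np.sin(np.deg2rad(t)),zt+.182*np.cos(np.deg2rad(t)),t),2).tolist() if ik(r-.182*np.sin(np.deg2rad(t)),zt+.182*np.cos(np.deg2rad(t)),t) is not None else None) for t in(0,15,25,30,35)])
E
```

```text
Traceback (most recent call last):
NameError: name '_f' is not defined
```

```bash
sed -i 's/_f\b/ff/g' h.py
cat > k.py <<'E'
from h import *
print(LK,ff.fun.round(4),np.linalg.svd(ff.jac)[1].round(3))
for n,xy in dict(T4=(.582,-.048),f1=t2w((-.045,-.09)),f2=t2w((-.045,.09)),f3=TC,f4=t2w((.045,-.09)),f5=t2w((.045,.09))).items():
    r=np.sqrt(np.dot(xy,xy)-.111**2);print(n,np.round(xy,3),"q1",np.degrees(np.arctan2(xy[1],xy[0])-np.arctan2(.111,r)).round(1))
    for zt in(.013,.06):
        print("  ",zt,[(t,np.round(ik(r-.182*np.sin(np.deg2rad(t)),zt+.182*np.cos(np.deg2rad(t)),t),2).tolist() if ik(r-.182*np.sin(np.deg2rad(t)),zt+.182*np.cos(np.deg2rad(t)),t) is not None else None) for t in(0,15,25,30,35)])
E
python3 k.py
```

```text
[ 0.00316339  0.61239414  0.32298944 -0.00486206] [-0.0072  0.0099  0.0066 -0.0232 -0.0079  0.0133] [3.011 1.611 0.575 0.089]
T4 [ 0.582 -0.048] q1 -15.7
   0.013 [(0, [0.72, 1.87, 0.56]), (15, [0.69, 2.01, 0.18]), (25, [0.69, 2.11, -0.09]), (30, [0.69, 2.15, -0.23]), (35, [0.7, 2.2, -0.37])]
   0.06 [(0, [0.65, 1.82, 0.67]), (15, [0.62, 1.96, 0.31]), (25, [0.61, 2.05, 0.05]), (30, [0.61, 2.1, -0.09]), (35, [0.61, 2.15, -0.23])]
f1 [ 0.548 -0.176] q1 -28.9
   0.013 [(0, [0.71, 1.89, 0.54]), (15, [0.68, 2.04, 0.16]), (25, [0.68, 2.13, -0.11]), (30, [0.69, 2.18, -0.25]), (35, [0.7, 2.23, -0.39])]
   0.06 [(0, [0.64, 1.84, 0.66]), (15, [0.61, 1.98, 0.29]), (25, [0.6, 2.08, 0.03]), (30, [0.6, 2.13, -0.11]), (35, [0.6, 2.17, -0.25])]
f2 [0.572 0.002] q1 -11.0
   0.013 [(0, [0.71, 1.9, 0.53]), (15, [0.68, 2.05, 0.15]), (25, [0.68, 2.14, -0.12]), (30, [0.68, 2.19, -0.26]), (35, [0.69, 2.24, -0.4])]
   0.06 [(0, [0.64, 1.85, 0.65]), (15, [0.6, 1.99, 0.28]), (25, [0.6, 2.09, 0.02]), (30, [0.6, 2.14, -0.11]), (35, [0.6, 2.18, -0.25])]
f3 [ 0.604 -0.093] q1 -19.2
   0.013 [(0, [0.74, 1.78, 0.62
[... 159 characters left out ...]
8, 0.36]), (25, [0.63, 1.97, 0.1]), (30, [0.63, 2.02, -0.03]), (35, [0.63, 2.07, -0.17])]
f4 [ 0.637 -0.188] q1 -26.1
   0.013 [(0, [0.8, 1.61, 0.73]), (15, [0.76, 1.76, 0.36]), (25, [0.75, 1.86, 0.09]), (30, [0.75, 1.91, -0.04]), (35, [0.75, 1.96, -0.18])]
   0.06 [(0, [0.74, 1.56, 0.84]), (15, [0.7, 1.71, 0.47]), (25, [0.68, 1.81, 0.21]), (30, [0.68, 1.86, 0.08]), (35, [0.68, 1.91, -0.06])]
f5 [ 0.661 -0.01 ] q1 -10.5
   0.013 [(0, [0.8, 1.62, 0.73]), (15, [0.76, 1.77, 0.35]), (25, [0.75, 1.87, 0.09]), (30, [0.74, 1.92, -0.05]), (35, [0.75, 1.97, -0.18])]
   0.06 [(0, [0.74, 1.57, 0.83]), (15, [0.7, 1.72, 0.46]), (25, [0.68, 1.82, 0.2]), (30, [0.68, 1.87, 0.07]), (35, [0.67, 1.92, -0.07])]
```

```bash
cat >> h.py <<'E'
def fk2(L,q2,q3,q5): h,a,b,d,e=L;s=q2+q3;return np.array([a*np.sin(q2)+b*np.sin(s)+d*np.sin(s+q5)+e*np.cos(s),h+a*np.cos(q2)+b*np.cos(s)+d*np.cos(s+q5)-e*np.sin(s)])
ff=least_squares(lambda L:np.concatenate([fk2(L,*x[:3])-x[3:] for x in D]),[.2,.4,.35,.1,0]);LK=ff.x
def ik(r,z,tilt):
    S=np.pi-np.deg2rad(tilt);s=least_squares(lambda q:fk2(LK,q[0],q[1],S-q[0]-q[1])-[r,z],[.7,1.9]);return np.r_[s.x,S-s.x.sum()]
E
python3 k.py
```

```text
[0.27825182 0.58600733 0.39253946 0.1249724  0.11442086] [ 0.  0.  0. -0. -0. -0.] [3.307 1.886 0.665 0.244 0.067]
T4 [ 0.582 -0.048] q1 -15.7
   0.013 [(0, [0.78, 1.67, 0.69]), (15, [0.75, 1.87, 0.26]), (25, [0.77, 2.0, -0.07]), (30, [0.8, 2.06, -0.24]), (35, [0.83, 2.11, -0.42])]
   0.06 [(0, [0.7, 1.66, 0.78]), (15, [0.66, 1.86, 0.36]), (25, [0.67, 1.99, 0.05]), (30, [0.69, 2.05, -0.12]), (35, [0.72, 2.11, -0.3])]
f1 [ 0.548 -0.176] q1 -28.9
   0.013 [(0, [0.77, 1.69, 0.67]), (15, [0.75, 1.9, 0.24]), (25, [0.77, 2.02, -0.09]), (30, [0.8, 2.08, -0.26]), (35, [0.84, 2.13, -0.44])]
   0.06 [(0, [0.69, 1.68, 0.77]), (15, [0.65, 1.88, 0.35]), (25, [0.66, 2.01, 0.03]), (30, [0.68, 2.07, -0.14]), (35, [0.72, 2.13, -0.32])]
f2 [0.572 0.002] q1 -11.0
   0.013 [(0, [0.77, 1.7, 0.67]), (15, [0.74, 1.91, 0.23]), (25, [0.77, 2.03, -0.09]), (30, [0.8, 2.09, -0.27]), (35, [0.84, 2.14, -0.45])]
   0.06 [(0, [0.69, 1.69, 0.76]), (15, [0.65, 1.89, 0.34]), (25, [0.66, 2.02, 0.02]), (30, [0.68, 2.08, -0.15]), (35, [0.72, 2.14, -0.33])]
f3 [ 0.604 -0.093] q1 -19.2
   0.013 [(0, [0.8, 1.6, 0.74]), (15, [0.76, 1.8, 0.31]), (25, [0.78, 1.93, -0.0]), (30, [0.8, 1.99, -0.17]), (35, [0.83, 2.05, -0.35])]
   0.06 [(0, [0.73, 1.59, 0.83]), (15, [0.68, 1.79, 0.41]), (25, [0.68, 1.92, 0.1]), (30, [0.7, 1.98, -0.06]), (35, [0.72, 2.04, -0.23])]
f4 [ 0.637 -0.188] q1 -26.1
   0.013 [(0, [0.85, 1.45, 0.84]), (15, [0.8, 1.67, 0.41]), (25, [0.8, 1.8, 0.11]), (30, [0.81, 1.86, -0.05]), (35, [0.84, 1.91, -0.22])]
   0.06 [(0, [0.78, 1.44, 0.92]), (15, [0.72, 1.66, 0.5]), (25, [0.71, 1.79, 0.2]), (30, [0.72, 1.85, 0.04]), (35, [0.74, 1.91, -0.12])]
f5 [ 0.661 -0.01 ] q1 -10.5
   0.013 [(0, [0.84, 1.46, 0.84]), (15, [0.8, 1.68, 0.41]), (25, [0.8, 1.81, 0.1]), (30, [0.81, 1.87, -0.06]), (35, [0.84, 1.92, -0.23])]
   0.06 [(0, [0.78, 1.45, 0.92]), (15, [0.72, 1.67, 0.5]), (25, [0.71, 1.8, 0.2]), (30, [0.72, 1.86, 0.04]), (35, [0.74, 1.92, -0.13])]
```

```bash
cat >> h.py <<'E'
def orf(tilt): return ori(tilt)*R.from_rotvec([0,0,np.pi])
def go(xy,z,tilt,fwd=0.): # rows to put the fingertip centre at world xy(+fwd along tray x), height z
    q=np.asarray(xy)+fwd*UX;return rows(tip([*q,z],tilt),orf(tilt).as_quat())
E
python3 - <<'E'
from h import *
print(go([.582,-.0477],.15,15),go([.582,-.0477],.085,15))
E
```

```text
[-0.47, 1.649, 3.099, -0.215, 0.2, 1.661] [-0.464, 1.648, 4.724, -0.215, 0.2, 1.661]
```

Call:
{"fn": "move_arm", "kwargs": {"commands": [[[-0.4,0.3,0,-0.02,0.02,0.17],[-0.4,0.6,0,-0.04,0.04,0.34],[-0.4,0.9,0,-0.06,0.06,0.5],[-0.4,1.2,0,-0.08,0.08,0.67],[-0.45,1.5,0.5,-0.11,0.1,0.84],[-0.47,1.649,1.5,-0.13,0.12,1.0],[-0.47,1.649,2.5,-0.15,0.14,1.17],[-0.47,1.649,3.099,-0.18,0.16,1.34],[-0.47,1.649,3.099,-0.2,0.18,1.5],[-0.464,1.648,3.8,-0.215,0.2,1.661],[-0.464,1.648,4.724,-0.215,0.2,1.661],[-0.464,1.648,4.724,-0.215,0.2,1.661]]]}}

```text
time: 5.45
position: [0.5348, -0.0414, 0.2587]
tool_rot: [0.99, -0.064, 0.128, 0.009]
ft_force: [0.4, 0.4, -0.5]
grip_width: 0.0869
grip_force: 0.0
```

Run:
```python
from h import *
o=log();print(np.round(o["q"],3),o["position"],o["time"]);c=camera("wrist");cv2.imwrite("pics/w2.png",c["pixels"]);blanks(c);print(go([.582,-.0477],.085,15),go([.582,-.0477],.033,15))
```

```text
[-0.295  0.612  1.857  0.101  0.421  1.317] [ 0.53477031 -0.04138866  0.2587333 ] 5.45
0.025 px [309 180] 866 z 0.0244 circ [ 0.626  -0.0733] 0.0147 tray [0.0187 0.0224]
0.025 px [296 236] 487 z 0.0244 circ [ 0.5943 -0.0594] 0.0147 tray [-0.0146  0.032 ]
0.025 px [255 274] 586 z 0.0245 circ [ 0.5701 -0.034 ] 0.0147 tray [-0.0419  0.0539]
0.045 px [302 210] 1669 z 0.0444 circ [ 0.6098 -0.0662] 0.015 tray [0.0016 0.0273]
0.045 px [278 257] 1667 z 0.0445 circ [ 0.5824 -0.047 ] 0.0149 tray [-0.0281  0.0426]
[-0.004, -0.004, -0.015, 0.0, 0.001, 0.005] [-0.34, -0.006, 1.241, 0.0, 0.001, 0.005]
```

Run:
```python
from h import *
print(go([.5824,-.047],.031,15,.002))
```

```text
[-0.297, -0.024, 1.304, 0.0, 0.001, 0.005]
```

Call:
{"fn": "move_arm", "kwargs": {"commands": [[[-0.2,-0.02,0.7,0,0,0.005],[-0.297,-0.024,1.304,0,0,0.005],[-0.297,-0.024,1.304,0,0,0.005],[-0.297,-0.024,1.304,0,0,0.005]]]}}

```text
time: 6.0
position: [0.5388, -0.0414, 0.209]
tool_rot: [0.989, -0.066, 0.133, 0.01]
ft_force: [0.2, 0.5, 0.2]
grip_width: 0.0867
grip_force: 0.0
```

Call:
{"fn": "move_arm", "kwargs": {"commands": [[[0,0,0,0,0,0],[0,0,0,0,0,0],[0,0,0,0,0,0],[0,0,0,0,0,0],[0,0,0,0,0,0]]], "claw": 0.6, "squeeze": 20}}

```text
time: 6.62
position: [0.5382, -0.0412, 0.2074]
tool_rot: [0.989, -0.066, 0.131, 0.009]
ft_force: [-0.2, -0.5, 0.2]
grip_width: 0.0447
grip_force: 0.0
```

Run:
```python
from h import *
o=log();print(np.round(o["q"],3),o["time"],o["grip_width"],o["grip_force"])
f1=t2w((-.045,-.09))
print(go([.5824,-.047],.085,15,.002),go(f1,.085,15,.002),go(f1,.013,15,.002))
```

```text
[-0.293  0.713  1.87   0.137  0.301  1.285] 6.625 0.04473360646824991 0.0
[0.336, -0.002, -1.292, 0.001, -0.002, 0.0] [-0.075, 3.314, -1.4, 0.001, -0.002, 0.0] [-0.544, 3.313, 0.338, 0.001, -0.002, 0.0]
```

Call:
{"fn": "move_arm", "kwargs": {"commands": [[[0,0,0,0,0,0],[0,0,0,0,0,0],[0,0,0,0,0,0],[0.16,0,-0.6,0,0,0],[0.336,0,-1.292,0,0,0],[0.2,0.8,-1.3,0,0,0],[0.1,2.0,-1.35,0,0,0],[-0.075,3.314,-1.4,0,0,0],[-0.075,3.314,-1.4,0,0,0],[-0.075,3.314,-1.4,0,0,0]]]}}

```text
time: 7.88
position: [0.5028, -0.17, 0.2606]
tool_rot: [0.989, -0.066, 0.13, 0.009]
ft_force: [-0.1, 0.2, -1.4]
grip_width: 0.0289
grip_force: 20.0
```

Run:
```python
from h import *
o=log();print(np.round(o["q"],3),o["time"],o["grip_width"],o["grip_force"])
c=camera("wrist");cv2.imwrite("pics/w3.png",c["pixels"]);blanks(c)
f1=t2w((-.045,-.09))
print(go(f1,.012,15,.002))
```

```text
[-0.562  0.605  1.87   0.255  0.44   0.923] 7.875 0.02886661715333359 19.999768137931824
0.025 px [115 191] 1961 z 0.0245 circ [ 0.6098 -0.0661] 0.0319 tray [0.0017 0.0274]
0.025 px [ 75 253] 1450 z 0.0245 circ [ 0.5699 -0.0347] 0.0151 tray [-0.042   0.0532]
0.045 px [ 97 189] 1736 z 0.0445 circ [ 0.6096 -0.0663] 0.0152 tray [0.0015 0.0271]
[-0.462, 0.02, 1.759, -0.0, -0.0, 0.001]
```

View pics/w3.png

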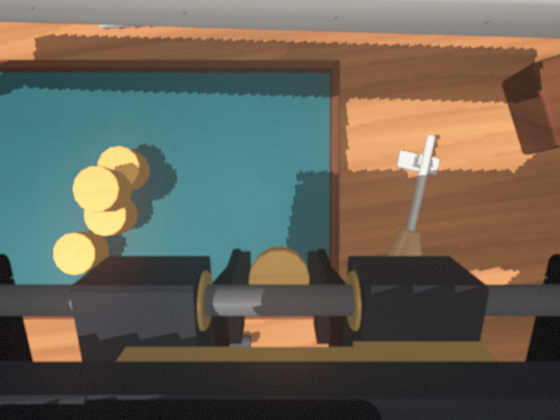

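The wrist view shows the blank held between the fingers at (280,268). The other four are undisturbed at (75–125, 160–255), so I'm lowering it onto field1.

Call:
{"fn": "move_arm", "kwargs": {"commands": [[[-0.2,0.02,0.8,0,0,0],[-0.4,0.02,1.5,0,0,0],[-0.462,0.02,1.76,0,0,0],[-0.462,0.02,1.76,0,0,0],[-0.462,0.02,1.76,0,0,0]]]}}

```text
time: 8.55
position: [0.5041, -0.1706, 0.1885]
tool_rot: [0.989, -0.065, 0.132, 0.009]
ft_force: [0.1, -0.0, -0.3]
grip_width: 0.0293
grip_force: 20.0
```

Call:
{"fn": "move_arm", "kwargs": {"commands": [[[0,0,0,0,0,0],[0,0,0,0,0,0],[0.2,0,-0.7,0,0,0],[0.46,0,-1.76,0,0,0],[0.46,0,-1.9,0,0,0],[0.46,0,-1.9,0,0,0]]], "claw": -0.2}}

```text
time: 9.3
position: [0.5014, -0.1707, 0.2666]
tool_rot: [0.989, -0.066, 0.131, 0.009]
ft_force: [0.1, -0.4, -0.7]
grip_width: 0.0518
grip_force: 0.0
```

Run:
```python
from h import *
o=log();print(np.round(o["q"],3),o["time"],o["grip_width"],o["grip_force"])
c=camera("wrist");blanks(c);p=[.6098,-.0662]
print(go(p,.09,15,.002),go(p,.031,15,.002))
```

```text
[-0.565  0.592  1.87   0.252  0.45   0.925] 9.3 0.051788184046104094 0.0
0.025 px [124 164] 973 z 0.0245 circ [ 0.6217 -0.0744] 0.0186 tray [0.0146 0.0207]
0.025 px [109 220] 875 z 0.0245 circ [ 0.5961 -0.0625] 0.0185 tray [-0.0124  0.0292]
0.025 px [ 78 245] 910 z 0.0245 circ [ 0.57   -0.0345] 0.015 tray [-0.042   0.0534]
0.025 px [278 254] 1275 z 0.0245 circ [ 0.5485 -0.177 ] 0.0148 tray [-0.0443 -0.0907]
0.045 px [100 188] 1640 z 0.0445 circ [ 0.6097 -0.0663] 0.0152 tray [0.0016 0.0272]
[1.173, -2.949, 0.316, 0.0, -0.001, 0.0] [0.79, -2.95, 1.74, 0.0, -0.001, 0.0]
```

Call:
{"fn": "move_arm", "kwargs": {"commands": [[[0.4,-1.4,0.2,0,0,0],[1.173,-2.949,0.316,0,0,0],[1.173,-2.949,0.316,0,0,0],[1.0,-2.95,1.0,0,0,0],[0.79,-2.95,1.74,0,0,0],[0.79,-2.95,1.74,0,0,0],[0.79,-2.95,1.74,0,0,0]]]}}

```text
time: 10.22
position: [0.5654, -0.061, 0.2071]
tool_rot: [0.989, -0.066, 0.131, 0.009]
ft_force: [-0.7, -0.3, 0.3]
grip_width: 0.0526
grip_force: 0.0
```

Call:
{"fn": "move_arm", "kwargs": {"commands": [[[0,0,0,0,0,0],[0,0,0,0,0,0],[0,0,0,0,0,0],[0,0,0,0,0,0]]], "claw": 0.6}}

```text
time: 10.72
position: [0.5657, -0.0604, 0.2078]
tool_rot: [0.989, -0.066, 0.132, 0.009]
ft_force: [-1.2, -0.5, 4.0]
grip_width: 0.0288
grip_force: 20.0
```

Run:
```python
from h import *
o=log();print(np.round(o["q"],3),o["time"],o["grip_width"],o["grip_force"],o["ft_force"])
p=[.6098,-.0662];f4=t2w((.045,-.09))
for a in((p,.07,15,.002),(t2w((.005,-.06)),.07,25),(t2w((.02,-.09)),.06,30),(f4,.06,30,.002),(f4,.015,30,.002)):print(a[1:],go(*a))
```

```text
[-0.313  0.73   1.796  0.131  0.357  1.274] 10.725 0.028798042992676083 20.001195967197418 [-1.15559674 -0.51058712  4.00344611]
(0.07, 15, 0.002) [0.234, -0.002, -0.92, 0.001, -0.003, 0.001]
(0.07, 25) [-0.526, 2.179, -0.842, 0.001, 0.171, 0.001]
(0.06, 30) [-0.617, 2.929, -0.418, 0.001, 0.259, 0.001]
(0.06, 30, 0.002) [0.034, 2.929, -0.241, 0.001, 0.259, 0.001]
(0.015, 30, 0.002) [-0.26, 2.928, 0.845, 0.001, 0.259, 0.001]
```

Call:
{"fn": "move_arm", "kwargs": {"commands": [[[0.1,0,-0.4,0,0,0],[0.234,0,-0.92,0,0,0],[0,1.0,-0.9,0,0.05,0],[-0.526,2.179,-0.842,0,0.12,0],[-0.526,2.179,-0.842,0,0.171,0],[-0.6,2.929,-0.55,0,0.22,0],[-0.617,2.929,-0.418,0,0.259,0],[-0.617,2.929,-0.418,0,0.259,0],[-0.617,2.929,-0.418,0,0.259,0],[-0.617,2.929,-0.418,0,0.259,0]]]}}

```text
time: 11.98
position: [0.5221, -0.1724, 0.2174]
tool_rot: [0.964, -0.064, 0.258, 0.017]
ft_force: [-0.2, -0.0, -1.0]
grip_width: 0.029
grip_force: 20.0
```

Run:
```python
from h import *
o=log();print(np.round(o["q"],3),o["time"],o["grip_width"],o["grip_force"],o["ft_force"]);r=R.from_quat(o["tool_rot"]);t=o["position"]+.182*r.apply([0,0,1]);print(w2t(t),t[2])
f4=t2w((.045,-.09))
for a in((t2w((.02,-.09)),.06,30),(f4,.06,30,.002),(f4,.014,30,.002)):print(a[1:],go(*a))
c=camera("side");cv2.imwrite("pics/s3.png",c["pixels"][150:400,150:450])
```

```text
[-0.571  0.707  1.917  1.405  0.216 -0.217] 11.975 0.028950629135608395 19.99969393014908 [-0.20366586 -0.01507328 -0.9799948 ]
[ 0.01979573 -0.08968303] 0.059749040811484494
(0.06, 30) [0.004, 0.008, -0.003, -0.0, 0.001, 0.001]
(0.06, 30, 0.002) [0.589, 0.009, 0.334, -0.0, 0.001, 0.001]
(0.014, 30, 0.002) [0.015, 0.008, 1.331, -0.0, 0.001, 0.001]
```

View pics/s3.png

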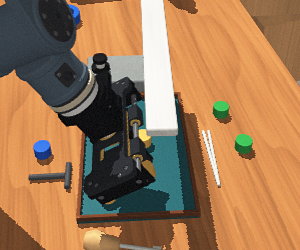

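The crop shows the gripper leaning in at (120,140), clear of the bar at (160,70). I'll move in, lower and release.

Call:
{"fn": "move_arm", "kwargs": {"commands": [[[0.3,0.01,0.17,0,0,0],[0.589,0.01,0.334,0,0,0],[0.4,0.01,0.7,0,0,0],[0.2,0.01,1.0,0,0,0],[0.015,0.008,1.331,0,0,0],[0.015,0.008,1.331,0,0,0],[0.015,0.008,1.331,0,0,0]]]}}

```text
time: 12.9
position: [0.5488, -0.1763, 0.1715]
tool_rot: [0.964, -0.064, 0.258, 0.018]
ft_force: [-0.6, -0.1, -1.7]
grip_width: 0.0293
grip_force: 20.0
```

Call:
{"fn": "move_arm", "kwargs": {"commands": [[[0,0,0,0,0,0],[0,0,0,0,0,0],[0,0,0,0,0,0],[0.25,0,-0.45,0,0,0],[0.5,0,-0.95,0,0,0],[0.2,0,-1.2,0,0,0],[-0.1,0,-1.4,0,0,0],[-0.1,0,-1.6,0,0,0],[-0.1,0,-1.6,0,0,0]]], "claw": -0.2}}

```text
time: 14.02
position: [0.5136, -0.172, 0.2251]
tool_rot: [0.964, -0.064, 0.258, 0.018]
ft_force: [-0.5, 0.3, -0.2]
grip_width: 0.0517
grip_force: 0.0
```

Run:
```python
from h import *
o=log();print(np.round(o["q"],3),o["time"],o["grip_width"],o["grip_force"],o["ft_force"]);r=R.from_quat(o["tool_rot"]);t=o["position"]+.182*r.apply([0,0,1]);print(w2t(t),t[2])
c=camera("wrist");blanks(c)
for a in((t2w((-.03,.0)),.10,15),(t2w((-.042,.0534)),.08,15,.002),(t2w((-.042,.0534)),.011,15,.002)):print(a[1:],go(*a))
```

```text
[-0.58   0.688  1.935  1.398  0.22  -0.216] 14.025 0.05169446958589804 0.0 [-0.48942358  0.28713553 -0.21971576]
[ 0.01134662 -0.09056464] 0.06742946750471321
0.025 px [278 226] 1493 z 0.0244 circ [ 0.6367 -0.1882] 0.015 tray [ 0.0446 -0.0901]
0.025 px [107 250] 373 z 0.0244 circ [ 0.6328 -0.0745] 0.0129 tray [0.0256 0.0221]
(0.1, 15) [0.686, -2.259, -1.077, 0.001, -0.262, 0.001]
(0.08, 15, 0.002) [0.221, -3.594, -0.77, 0.001, -0.262, 0.001]
(0.011, 15, 0.002) [-0.641, -3.597, 0.724, 0.001, -0.262, 0.001]
```

Call:
{"fn": "move_arm", "kwargs": {"commands": [[[0.3,-0.8,-0.7,0,-0.09,0],[0.686,-2.0,-1.077,0,-0.18,0],[0.5,-2.8,-1.0,0,-0.262,0],[0.221,-3.594,-0.77,0,-0.262,0],[0.221,-3.594,-0.77,0,-0.262,0],[0.221,-3.594,-0.77,0,-0.262,0],[0.221,-3.594,-0.77,0,-0.262,0]]]}}

```text
time: 14.95
position: [0.5253, -0.0266, 0.2555]
tool_rot: [0.989, -0.064, 0.129, 0.009]
ft_force: [0.4, -0.7, -0.5]
grip_width: 0.0524
grip_force: 0.0
```

Run:
```python
from h import *
o=log();print(np.round(o["q"],3),o["time"])
c=camera("wrist");b=blanks(c);p=min(b,key=lambda s:np.hypot(*(w2t(s[1])-[-.042,.0534])))[1]
for a in((p,.08,15,.002),(p,.011,15,.002)):print(a[1:],go(*a))
```

```text
[-0.272  0.61   1.885  0.094  0.39   1.345] 14.95
0.025 px [491 133] 1547 z 0.0243 circ [ 0.6367 -0.1881] 0.0156 tray [ 0.0446 -0.0899]
0.025 px [327 171] 1465 z 0.0244 circ [ 0.6255 -0.0731] 0.0149 tray [0.0182 0.0226]
0.025 px [313 218] 1428 z 0.0245 circ [ 0.5943 -0.0593] 0.0148 tray [-0.0146  0.032 ]
0.025 px [281 258] 1400 z 0.0245 circ [ 0.5701 -0.0343] 0.0149 tray [-0.0419  0.0536]
0.025 px [494 252] 616 z 0.0243 circ [ 0.5493 -0.1774] 0.0153 tray [-0.0435 -0.091 ]
(0.08, 15, 0.002) [0.002, 0.016, -0.008, -0.0, 0.001, 0.003]
(0.011, 15, 0.002) [-0.444, 0.015, 1.659, -0.0, 0.001, 0.003]
```

Call:
{"fn": "move_arm", "kwargs": {"commands": [[[-0.2,0.01,0.8,0,0,0],[-0.444,0.015,1.659,0,0,0],[-0.444,0.015,1.659,0,0,0],[-0.444,0.015,1.659,0,0,0]]]}}

```text
time: 15.5
position: [0.5251, -0.03, 0.1866]
tool_rot: [0.989, -0.067, 0.129, 0.009]
ft_force: [-0.1, -0.6, 1.0]
grip_width: 0.052
grip_force: 0.0
```

Call:
{"fn": "move_arm", "kwargs": {"commands": [[[0,0,0,0,0,0],[0,0,0,0,0,0],[0,0,0,0,0,0],[0,0,0,0,0,0],[0.113,0,-0.42,0,0,0],[0.226,0,-0.845,0,0,0],[0.15,-0.91,-0.865,0,0,0],[0.15,-0.91,-0.865,0,0,0],[0.04,-0.91,-0.44,0,0,0],[-0.076,-0.91,-0.02,0,0,0],[-0.076,-0.91,-0.02,0,0,0],[-0.076,-0.91,-0.02,0,0,0]]], "claw": 0.6}}

```text
time: 17.0
position: [0.5267, 0.0072, 0.1867]
tool_rot: [0.989, -0.066, 0.129, 0.009]
ft_force: [-0.4, -0.3, -0.4]
grip_width: 0.0294
grip_force: 20.0
```

Call:
{"fn": "move_arm", "kwargs": {"commands": [[[0,0,0,0,0,0],[0,0,0,0,0,0],[0.2,0,-0.8,0,0,0],[0.4,0,-1.66,0,0,0],[0.4,0,-1.66,0,0,0],[0.4,0,-1.66,0,0,0]]], "claw": -0.15}}

```text
time: 17.75
position: [0.5249, 0.0078, 0.255]
tool_rot: [0.989, -0.066, 0.13, 0.009]
ft_force: [0.4, 0.4, -0.1]
grip_width: 0.0499
grip_force: 0.0
```

Run:
```python
from h import *
o=log();print(np.round(o["q"],3),o["time"])
c=camera("wrist");b=blanks(c);p=min(b,key=lambda s:np.hypot(*(w2t(s[1])-[-.0146,.032])))[1]
for a in((p,.08,15,.002),(p,.011,15,.002)):print(a[1:],go(*a))
```

```text
[-0.202  0.611  1.887  0.045  0.384  1.462] 17.75
0.025 px [540 124] 1514 z 0.0243 circ [ 0.6369 -0.1872] 0.0156 tray [ 0.0446 -0.089 ]
0.025 px [376 163] 1487 z 0.0244 circ [ 0.6254 -0.073 ] 0.0152 tray [0.0181 0.0226]
0.025 px [362 211] 1463 z 0.0244 circ [ 0.5944 -0.0589] 0.0149 tray [-0.0146  0.0324]
0.025 px [279 255] 1406 z 0.0245 circ [0.5719 0.001 ] 0.0148 tray [-0.0448  0.0888]
0.025 px [537 253] 1263 z 0.0243 circ [ 0.5488 -0.176 ] 0.015 tray [-0.0441 -0.0897]
(0.08, 15, 0.002) [0.801, 1.422, 0.18, 0.001, 0.003, 0.0]
(0.011, 15, 0.002) [0.359, 1.421, 1.847, 0.001, 0.003, 0.0]
```

Call:
{"fn": "move_arm", "kwargs": {"commands": [[[0.4,0.7,0.1,0,0,0],[0.801,1.422,0.18,0,0,0],[0.801,1.422,0.18,0,0,0],[0.6,1.42,0.9,0,0,0],[0.359,1.421,1.847,0,0,0],[0.359,1.421,1.847,0,0,0],[0.359,1.421,1.847,0,0,0]]]}}

```text
time: 18.68
position: [0.5493, -0.0522, 0.1865]
tool_rot: [0.99, -0.066, 0.128, 0.009]
ft_force: [0.0, -0.3, 0.3]
grip_width: 0.0497
grip_force: 0.0
```

Call:
{"fn": "move_arm", "kwargs": {"commands": [[[0,0,0,0,0,0],[0,0,0,0,0,0],[0,0,0,0,0,0],[0,0,0,0,0,0]]], "claw": 0.6}}

```text
time: 19.18
position: [0.5502, -0.053, 0.1878]
tool_rot: [0.989, -0.066, 0.13, 0.009]
ft_force: [-0.0, 1.1, 2.7]
grip_width: 0.0291
grip_force: 20.0
```

Run:
```python
from h import *
o=log();print(np.round(o["q"],3),o["time"],o["grip_width"],o["grip_force"],o["ft_force"])
p=[.5944,-.0589];f5=t2w((.045,.09))
for a in((p,.07,15,.002),(t2w((-.01,.07)),.07,22),(t2w((.01,.09)),.065,30),(f5,.06,30,.002),(f5,.014,30,.002)):print(a[1:],go(*a))
```

```text
[-0.308  0.758  1.84   0.155  0.289  1.253] 19.175 0.029148849688042357 20.000726580619812 [-0.00598582  1.09488916  2.7341166 ]
(0.07, 15, 0.002) [0.362, 0.001, -1.403, 0.001, 0.001, 0.0]
(0.07, 22) [-0.13, -0.938, -1.353, 0.001, 0.123, 0.0]
(0.065, 30) [-0.302, -1.438, -0.982, 0.001, 0.263, 0.001]
(0.06, 30, 0.002) [0.559, -1.438, -0.623, 0.001, 0.263, 0.001]
(0.014, 30, 0.002) [0.263, -1.439, 0.488, 0.001, 0.263, 0.001]
```

Run:
```python
from h import *
f5=t2w((.045,.09))
for a in((t2w((-.005,.07)),.07,20),(t2w((.01,.09)),.065,25),(f5,.06,25,.001),(f5,.0135,25,.001)):print(a[1:],go(*a))
```

```text
(0.07, 20) [0.149, -0.938, -1.338, 0.001, 0.088, 0.0]
(0.065, 25) [0.085, -1.438, -1.068, 0.001, 0.175, 0.001]
(0.06, 25, 0.001) [0.923, -1.438, -0.715, 0.001, 0.175, 0.001]
(0.0135, 25, 0.001) [0.623, -1.439, 0.408, 0.001, 0.175, 0.001]
```

Call:
{"fn": "move_arm", "kwargs": {"commands": [[[0.18,0,-0.7,0,0,0],[0.362,0,-1.403,0,0,0],[0.25,-0.5,-1.37,0,0.04,0],[0.149,-0.938,-1.338,0,0.088,0],[0.1,-1.2,-1.2,0,0.13,0],[0.085,-1.438,-1.068,0,0.175,0],[0.085,-1.438,-1.068,0,0.175,0],[0.085,-1.438,-1.068,0,0.175,0]]]}}

```text
time: 20.18
position: [0.5502, 0.0048, 0.2296]
tool_rot: [0.974, -0.065, 0.215, 0.015]
ft_force: [0.5, -0.1, -1.4]
grip_width: 0.0287
grip_force: 20.0
```

Run:
```python
from h import *
o=log();print(np.round(o["q"],3),o["time"],o["grip_width"],o["grip_force"],o["ft_force"]);r=R.from_quat(o["tool_rot"]);t=o["position"]+.182*r.apply([0,0,1]);print(w2t(t),t[2])
f5=t2w((.045,.09))
for a in((f5,.06,25,.001),(f5,.0135,25,.001)):print(a[1:],go(*a))
```

```text
[-0.201  0.678  1.888  0.193  0.144  1.319] 20.175 0.028709447266434148 19.999583959579468 [ 0.51833876 -0.07512194 -1.35398385]
[0.009762   0.08960694] 0.06448878984576681
(0.06, 25, 0.001) [0.767, -0.006, 0.483, 0.001, 0.002, 0.001]
(0.0135, 25, 0.001) [0.277, -0.007, 1.538, 0.001, 0.002, 0.001]
```

Call:
{"fn": "move_arm", "kwargs": {"commands": [[[0.4,-0.01,0.25,0,0,0],[0.767,-0.006,0.483,0,0,0],[0.65,-0.006,0.8,0,0,0],[0.45,-0.006,1.15,0,0,0],[0.277,-0.007,1.538,0,0,0],[0.277,-0.007,1.538,0,0,0],[0.277,-0.007,1.538,0,0,0]]]}}

```text
time: 21.05
position: [0.5851, 0.0005, 0.1782]
tool_rot: [0.974, -0.065, 0.214, 0.015]
ft_force: [0.0, -0.2, -1.6]
grip_width: 0.0296
grip_force: 20.0
```

Call:
{"fn": "move_arm", "kwargs": {"commands": [[[0,0,0,0,0,0],[0,0,0,0,0,0],[0,0,0,0,0,0],[0.25,0,-0.5,0,0,0],[0.45,0,-1.0,0,0,0],[0.1,0,-1.2,0,0,0],[-0.3,0,-1.54,0,0,0],[-0.4,0,-1.7,0,0,0],[-0.4,0,-1.7,0,0,0]]], "claw": -0.15}}

```text
time: 22.18
position: [0.5433, 0.0062, 0.2339]
tool_rot: [0.974, -0.065, 0.216, 0.015]
ft_force: [-0.3, -0.6, 0.8]
grip_width: 0.0503
grip_force: 0.0
```

Run:
```python
from h import *
o=log();print(np.round(o["q"],3),o["time"],o["grip_width"],o["grip_force"],o["ft_force"]);r=R.from_quat(o["tool_rot"]);t=o["position"]+.182*r.apply([0,0,1]);print(w2t(t),t[2])
c=camera("wrist");b=blanks(c);p=[.6254,-.073]
for a in((t2w((0,.06)),.08,20),(p,.075,15,.002),(p,.011,15,.002)):print(a[1:],go(*a))
```

```text
[-0.201  0.666  1.904  0.2    0.138  1.311] 22.175 0.050286956806765155 0.0 [-0.27430885 -0.56172318  0.75681999]
[0.00319823 0.09004651] 0.06897499509021982
0.025 px [542 208] 1369 z 0.0243 circ [ 0.637  -0.1871] 0.0153 tray [ 0.0448 -0.0889]
0.025 px [279 211] 1488 z 0.0244 circ [ 0.6592 -0.0094] 0.015 tray [0.043  0.0902]
0.025 px [379 246] 1408 z 0.0244 circ [ 0.6256 -0.0728] 0.0149 tray [0.0182 0.0228]
0.025 px [281 337] 845 z 0.0244 circ [0.5739 0.0006] 0.0147 tray [-0.0428  0.0887]
(0.08, 20) [0.434, 0.755, -0.274, 0.001, -0.088, 0.001]
(0.075, 15, 0.002) [1.228, 1.69, 0.105, 0.001, -0.176, 0.001]
(0.011, 15, 0.002) [0.55, 1.688, 1.554, 0.001, -0.176, 0.001]
```

Run:
```python
from h import *
p=np.array([.0182,.0228])
for a in(((-.012,.0228),.065,20),(p-[.008,0],.035,20,.002),(p,.011,20,.002),(p-[.01,.0],.04,20,.002),((0,0),.04,20,.002),((0,0),.0115,20,.002)):print(a,go(t2w(a[0]),*a[1:]))
```

```text
((-0.012, 0.0228), 0.065, 20) [0.003, 1.684, -0.06, 0.001, -0.088, 0.001]
(array([0.0102, 0.0228]), 0.035, 20, 0.002) [0.233, 1.683, 0.876, 0.001, -0.088, 0.001]
(array([0.0182, 0.0228]), 0.011, 20, 0.002) [0.16, 1.683, 1.504, 0.001, -0.088, 0.001]
(array([0.0082, 0.0228]), 0.04, 20, 0.002) [0.241, 1.683, 0.741, 0.001, -0.088, 0.001]
((0, 0), 0.04, 20, 0.002) [0.055, 2.253, 0.655, 0.001, -0.088, 0.001]
((0, 0), 0.0115, 20, 0.002) [-0.247, 2.253, 1.3, 0.001, -0.088, 0.001]
```

Call:
{"fn": "move_arm", "kwargs": {"commands": [[[0,0.6,-0.06,0,-0.04,0],[0.003,1.2,-0.06,0,-0.088,0],[0.003,1.684,-0.06,0,-0.088,0],[0.003,1.684,-0.06,0,-0.088,0],[0.12,1.683,0.4,0,-0.088,0],[0.233,1.683,0.876,0,-0.088,0],[0.16,1.683,1.504,0,-0.088,0],[0.16,1.683,1.504,0,-0.088,0],[0.16,1.683,1.504,0,-0.088,0]]]}}

```text
time: 23.35
position: [0.5657, -0.064, 0.1804]
tool_rot: [0.983, -0.065, 0.172, 0.012]
ft_force: [-1.3, -0.5, -0.3]
grip_width: 0.0502
grip_force: 0.0
```

Call:
{"fn": "move_arm", "kwargs": {"commands": [[[0,0,0,0,0,0],[0,0,0,0,0,0],[0,0,0,0,0,0],[0,0,0,0,0,0],[0.01,0,-0.4,0,0,0],[0.01,0,-0.767,0,0,0],[-0.18,0.57,-0.837,0,0,0],[-0.18,0.57,-0.837,0,0,0],[-0.3,0.57,-0.5,0,0,0],[-0.424,0.57,-0.168,0,0,0],[-0.424,0.57,-0.168,0,0,0],[-0.424,0.57,-0.168,0,0,0]]], "claw": 0.6}}

```text
time: 24.85
position: [0.5441, -0.0845, 0.1826]
tool_rot: [0.983, -0.065, 0.173, 0.012]
ft_force: [-0.4, 0.5, -0.3]
grip_width: 0.0294
grip_force: 20.0
```

Run:
```python
from h import *
o=log();print(np.round(o["q"],3),o["time"],o["grip_width"],o["grip_force"],o["ft_force"]);r=R.from_quat(o["tool_rot"]);t=o["position"]+.182*r.apply([0,0,1]);print(w2t(t),t[2])
```

```text
[-0.376  0.768  1.873  0.469  0.18   0.879] 24.85 0.029381682605887926 19.99951422214508 [-0.35936029  0.46613026 -0.34374179]
[0.00103384 0.00026366] 0.011515403939204472
```

Call:
{"fn": "move_arm", "kwargs": {"commands": [[[0,0,0,0,0,0],[0,0,0,0,0,0],[0,0,0,0,0,0],[0.15,0,-0.5,0,0,0],[0,0,-1.0,0,0,0],[-0.43,0,-1.75,0,0,0],[-0.43,0,-1.75,0,0,0],[-0.43,0,-1.75,0,0,0]]], "claw": -0.15}}

```text
time: 25.85
position: [0.505, -0.0798, 0.2422]
tool_rot: [0.983, -0.066, 0.173, 0.012]
ft_force: [0.2, 0.1, 0.6]
grip_width: 0.0498
grip_force: 0.0
```

Run:
```python
from h import *
o=log();print(np.round(o["q"],3),o["time"],o["position"])
c=camera("wrist");b=blanks(c)
cap=np.array([.5737,.123])
q=np.r_[.49,.0,.35];print(rows(q,orf(0).as_quat()),rows(tip([*cap,.085],0),orf(0).as_quat()))
```

```text
[-0.397  0.626  1.956  0.382  0.237  0.949] 25.85 [ 0.50504369 -0.07977347  0.24215655]
0.025 px [410 142] 1510 z 0.0244 circ [ 0.637  -0.1878] 0.0154 tray [ 0.0449 -0.0897]
0.025 px [146 144] 1502 z 0.0245 circ [ 0.6593 -0.0096] 0.0153 tray [0.0432 0.0899]
0.025 px [278 206] 1488 z 0.0245 circ [ 0.6051 -0.0928] 0.0148 tray [0.0006 0.0003]
0.025 px [414 254] 78 z 0.0241 circ [ 0.5605 -0.1779] 0.0079 tray [-0.0323 -0.09  ]
[0.322, -1.923, -2.762, 0.001, -0.349, 0.0] [1.179, -5.252, -0.248, 0.001, -0.349, 0.0]
```

Call:
{"fn": "move_arm", "kwargs": {"commands": [[[0.1,-0.5,-1.0,0,-0.1,0],[0.2,-1.0,-2.0,0,-0.2,0],[0.322,-1.923,-2.762,0,-0.349,0],[0.322,-2.5,-2.762,0,-0.349,0],[0.6,-3.5,-2.0,0,-0.349,0],[1.0,-4.7,-1.2,0,-0.349,0],[1.1,-5.252,-0.9,0,-0.349,0],[1.1,-5.252,-0.9,0,-0.349,0],[1.1,-5.252,-0.9,0,-0.349,0]]], "claw": 1}}

```text
time: 27.02
position: [0.5606, 0.1243, 0.2907]
tool_rot: [0.998, -0.067, -0.001, 0.001]
ft_force: [0.1, -0.1, 1.1]
grip_width: 0.0005
grip_force: 0.0
```

Run:
```python
from h import *
o=log();print(np.round(o["q"],3),o["time"],o["position"],o["grip_width"]);r=R.from_quat(o["tool_rot"]);t=o["position"]+.182*r.apply([0,0,1]);print("tip",t)
for n in("side","wrist"):
    c=camera(n);P=cloud(c);m=(c["range_z"]>0)&(P[...,2]>.05)&(P[...,2]<.065)&(np.hypot(P[...,0]-.5737,P[...,1]-.123)<.03)
    w=P[m]
    if len(w)>10:
        w=w[w[:,2]>np.percentile(w[:,2],90)-.004];e=cv2.minEnclosingCircle(w[:,:2].astype(np.float32));print(n,len(w),np.percentile(w[:,2],[10,50,90]),e)
    if n=="wrist":cv2.imwrite("pics/w5.png",c["pixels"])
cap=[.5737,.123]
print(rows(tip([*cap,.07],0),orf(0).as_quat()),rows(tip([*cap,.049],0),orf(0).as_quat()))
```

```text
[ 0.024  0.615  1.66  -0.002  0.869  1.729] 27.025 [0.56062993 0.12428938 0.29070869] 0.0005017681077679299
tip [0.56014182 0.12405977 0.10870949]
side 110 [0.05794813 0.05955539 0.06094127] ((0.5749049186706543, 0.12295082211494446), 0.015607606619596481)
wrist 1526 [0.05822478 0.05915905 0.06004274] ((0.5748311281204224, 0.12459243834018707), 0.014858623035252094)
[0.326, -0.023, 0.982, 0.001, 0.001, -0.001] [0.327, -0.024, 1.507, 0.001, 0.001, -0.001]
```

View pics/w5.png

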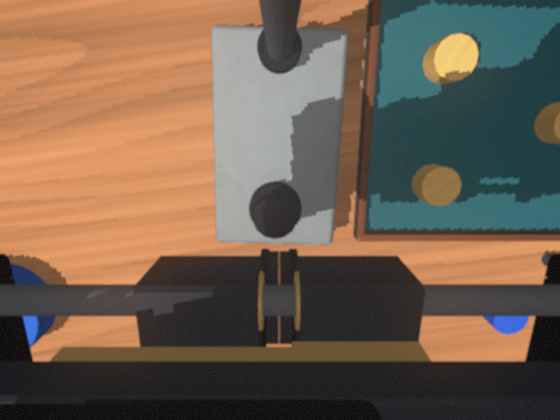

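The wrist view shows the switch cap at (275,208), right ahead of the closed fingers, and the placed blanks in the tray. Next I'll press straight down.

Call:
{"fn": "move_arm", "kwargs": {"commands": [[[0.36,0,0.4,0,0,0],[0.36,0,0.97,0,0,0],[0.36,0,0.97,0,0,0],[0.36,0,1.15,0,0,0],[0.36,0,1.25,0,0,0],[0.36,0,1.35,0,0,0],[0.36,0,1.42,0,0,0],[0.36,0,1.47,0,0,0],[0.36,0,1.5,0,0,0],[0.36,0,1.5,0,0,0]]]}}

```text
time: 28.38
position: [0.5754, 0.1229, 0.2325]
tool_rot: [0.998, -0.066, -0.0, 0.001]
ft_force: [-3.1, -3.5, 13.7]
grip_width: 0.0001
grip_force: 7.1
```

Run:
```python
from h import *
o=get_obs();r=R.from_quat(o["tool_rot"]);print(o["time"],o["position"]+.182*r.apply([0,0,1]),o["ft_force"])
```

```text
28.375 [0.57534596 0.12262183 0.05047417] [-3.1448386  -3.5238145  13.66554165]
```

Call:
{"fn": "move_arm", "kwargs": {"commands": [[[0,0,0.03,0,0,0],[0,0,0.07,0,0,0],[0,0,0.07,0,0,0]]]}}

```text
time: 28.75
position: [0.5754, 0.1229, 0.2323]
tool_rot: [0.998, -0.066, 0.0, 0.001]
ft_force: [-7.0, -2.3, 29.6]
grip_width: 0.0006
grip_force: 15.1
```

Call:
{"fn": "move_arm", "kwargs": {"commands": [[[0,0,-0.5,0,0,0],[0,0,-1.2,0,0,0],[-0.8,0,-2.5,0,0,0],[-2.0,0,-3.5,0,0,0],[-3.0,0,-4.0,0,0,0],[-3.0,-2.0,-4.0,0,0,0],[-3.0,-4.0,-4.0,0,0,0],[-3.0,-4.0,-4.0,0,0,0],[-3.0,-4.0,-4.0,0,0,0]]]}}

```text
time: 29.88
position: [0.4776, 0.3001, 0.3874]
tool_rot: [0.998, -0.065, -0.001, -0.0]
ft_force: [0.4, -0.4, -0.4]
grip_width: 0.0004
grip_force: 0.0
```

Run:
```python
from h import *
o=get_obs();print(o["time"],o["position"],np.round(o["q"],2))
for n in("side","scene"):
    c=camera(n);P=cloud(c);m=(c["range_z"]>0)&(P[...,2]>.042)&(P[...,2]<.065)&(np.hypot(P[...,0]-.5745,P[...,1]-.1235)<.02)
    w=P[m][:,2];print(n,len(w),np.percentile(w,[50,90,97]));blanks(c)
    cv2.imwrite(f"pics/end_{n}.png",c["pixels"])
```

```text
29.875 [0.4775896  0.30009167 0.38736034] [0.36 0.47 1.61 0.   1.07 2.06]
side 136 [0.04931357 0.05110856 0.05189368]
0.025 px [257 261] 149 z 0.0248 circ [ 5.711e-01 -3.000e-04] 0.0153 tray [-0.0454  0.0874]
0.025 px [283 295] 189 z 0.0251 circ [ 0.605  -0.0939] 0.0158 tray [ 0.0006 -0.0008]
0.025 px [313 337] 245 z 0.0252 circ [ 0.6362 -0.1899] 0.0152 tray [ 0.0443 -0.0918]
0.025 px [257 340] 242 z 0.0252 circ [ 0.5475 -0.1784] 0.0152 tray [-0.0452 -0.0922]
scene 174 [0.0502102  0.05179427 0.05247554]
0.025 px [221 144] 99 z 0.0256 circ [ 0.6356 -0.1883] 0.0155 tray [ 0.0435 -0.0903]
0.025 px [287 185] 120 z 0.0255 circ [0.5704 0.0016] 0.0151 tray [-0.0464  0.0892]
0.025 px [249 198] 134 z 0.0253 circ [ 0.6581 -0.0101] 0.0157 tray [0.0421 0.0893]
```

View pics/end_side.png

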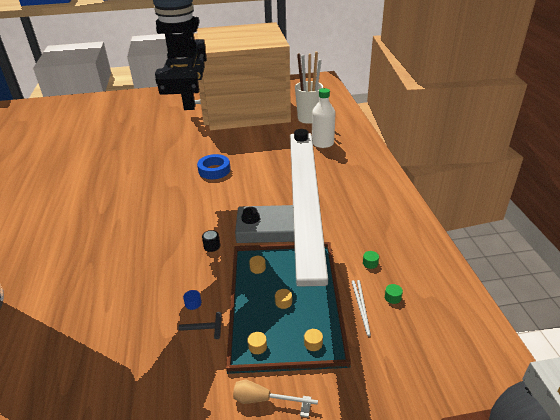

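The final view shows four blanks in the five layout at (257,262), (283,297), (257,342) and (313,338). The fifth is behind the bar, and the scene camera puts it at field5. The cap is down at about 50 mm, the press went solid at 30 N, and the bystanders haven't moved.

```bash
python3 -c "
from rig import *
print(hand_in())"
```

```text
the job is handed in; nothing more can be done
None
```

The job is handed in at about 30 s of the 72 s allowed: all five blanks lie flat within about 3 mm of their places, the switch cap is fully down, the light bar was not touched, and the loose things look unmoved.

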